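# Hang the wide bar carrier at the photo mark

## Robot

A 6-joint arm with a two-finger parallel gripper is mounted at the origin on the work surface. World frame = base frame: x ahead of the robot, y to its left, z up, the work surface at z = 0. Lengths are in m, angles in rad, forces in N, time in s.
With the tool pointing down it reaches from about 0.3 to 0.75 m from the base axis. Payload 8.5 kg.
Tool frame: the origin (TCP) lies between the finger pads; the fingertips stand ahead of it and the grasp point (between the pads) lies 6 mm ahead of it (r.finger_overhang is the x of the fingertips in the tool frame, in m); x points along the fingers, z is the direction in which the jaws open and shut, and the axes are right-handed (so a half turn about x gives the same grasp; the last joint's range is limited). The gripper opens to 88 mm and grips with 3 to 60 N. Pads are 18 mm wide; open, the fingers measure 123 mm over their backs; the gripper's body (75 mm by 187 mm) begins 45 mm behind the grasp point.
Start: joints at [-1.523, 0.381, 1.297, -0, 1.464, -0.215], TCP at [0.143, -0.531, 0.264] pointing down, gripper open.
Joint ranges: [-3.11, 3.11], [-0.89, 2.33], [0.22, 2.48], [-1.42, 4.56], [0.17, 2.85], [-2.88, 2.88]. Speed limits (rad/s): [2.39, 2.39, 3.14, 3.14, 3.14, 3.14].

## Interface

Orientations are given as a rotation vector (axis times angle).
In Python, from workcell import r, imaging gives the robot as it stands.
- The arm moves only by the shell command python3 -m inch 'ROWS' [FORCE]. ROWS is JSON, a list of rows, each an object with "slide": the shift along the tool's x, y, z scaled (see below), a list of three; "spin": the turn about the tool's x scaled (see below); "jaw": the opening, from -1 (shut) to 1 (fully open), so that 0 is half open. In form: [{"slide": [tx, ty, tz], "spin": spin, "jaw": jaw}, ...]. A call has 1 to 5 rows; each row shifts and turns the commanded pose from where the row before left it, along the tool's axes as they then stand; what a row does not reach is not made up. The controller multiplies each number of a shift by 0.3 m and each number of a turn by 0.15 rad. A row lasts 1/10 s, in which the tool goes at most 50 mm and 8.59 degrees, less where a joint would pass 70% of its speed; a pose out of reach is approached as far as the arm can. A call with a number of a shift or a turn outside -1 to 1 is refused whole. A call with a gripper value outside its range is refused whole. The fingers move at their own pace and stop on an object; FORCE is the grip in N (left out, the last holds). Time passes only in rows, so rows that do not move let the fingers close. It gives the time, the measured TCP pose, the force and the opening at its end, in the units of the state.
- r.get_state(): the state, without advancing time (a new reading comes with each control period).
- imaging.grab_frame(name): name is "scene" or "top" or "wrist"; returns the picture (384x512x3 uint8, red, green, blue); there is no depth.
- imaging.camera_info(name): a dict with "camera_matrix" (3x3 intrinsics, pixels), "view" (4x4, takes a point from world to camera coordinates). Camera axes: x right, y up, looking along -z (the intrinsics and any distortion apply to the point x, -y, -z); pixel columns grow to the right and rows downward; lengths in m; the calibration is good to about 2 mm. A picture is of the moment at which its call begins: read the wrist's pose just before it. camera_info takes no time and is no camera call; for the wrist camera it gives the pose at the moment of the call.
- r.job_done(): hands the job in, once; it reports no verdict.
The state is a dict: "time": time; "joint_pos": joint angles; "dq": joint speeds; "joint_torque": joint torques, N m; "eef_pos": TCP position; "orientation": TCP orientation; "contact_force": force on the tool from outside, world axes, zero at the start; "moment": the same for the moment, N m; "grip_width": finger opening in m.
Only numpy, scipy, OpenCV 4.12 (cv2) and the standard library are available. Lean on these libraries where they do the work, as an engineer would, in place of code of your own. Each camera call takes 0.05 s, during which the arm holds its last target.

## Task

Take the wide carrier (not the narrow one) by the black post on its top, hook it over the steel rail at least 8 cm to one side of the dark tape mark, and slide it along the rail, without lifting it off again, until it hangs at the mark. Leave it hanging straight and still at the mark, and leave the narrow carrier standing where it is.

Things in the scene. Friction and masses are not known exactly. Their poses are not given: they have to be found in the camera images.
- wide_grip (a point): Centre of the 22x22x46 mm black post atop the WIDE carrier (110 mm wide, ~0.34 kg, stands on the table, this point 170 mm up). Here z up, y along width, x to lip and tray (away from robot, yaw ±0.3). Under the post a down-open hook, 30 mm wide: mouth x ±18, inside apex z -26, free lip at x 18..22 down to z -58; back plate at x -22..-18; bottom tray x -22..48, top z -158 (all mm). Post spans z -24..22.
- narrow_grip (a point): Centre of the same post on the NARROW carrier: same shape and height, but back plate and tray only 56 mm wide. It must stay standing where it is. A gold bear figurine (113 mm tall, 80 mm across, not listed) stands in the same row; the three are in any order, 120 mm or more apart between centres.
- rail_mid (a point): Middle of the fixed steel rail, on its axis, 190 mm above the table: round bar, 12 mm thick, 500 mm long along this y, a post at each end, free for y ±200 mm. x level across it, away from the robot; z up. It enters the hook sideways from the carrier's x side, between lip and tray; then lower. Hung, the carrier balances upright with its post centre 32 mm above this axis.
- mark (a point): The mark: centre of a band of black tape 16 mm wide round the rail, on the rail's axis. Axes as for the rail. A thin dark pointer post, 188 mm tall with a base 44 mm across, stands on the table at the same place along the rail, 90 mm beyond it (x = +90 mm here). The mark lies within 100 mm of the rail's middle, on either side.

How it is judged:
By the outcome, as a careful person would: the job done as asked, in the order asked, and still so for the second after the job is handed in, with the robot touching nothing.
It also fails if it takes over 48 s, if anything falls off the work surface, if the arm or the gripper's body presses on something with over 40 N, if the wrist force passes 120 N, or if a joint passes its speed limit or range.

## Working session

There is one attempt and no reset: what is moved stays moved. The work goes in short steps, Python scripts to look and compute and a shell command to move; the robot and the scene stay as the last step left them, time stands still between calls to the robot, and variables do not carry over. Pictures are saved under pics/ and viewed, and the job is handed in when it is done.

```bash
ls; mkdir -p pics; python3 - <<'E'
from workcell import r, imaging
import cv2
s=r.get_state(); print(s, r.finger_overhang)
for n in ("scene","top"):
    im=imaging.grab_frame(n); cv2.imwrite(f"pics/{n}0.png",im[:,:,::-1])
    c=imaging.camera_info(n); print(n,c)
E
```

```text
pics
{'time': 0.0, 'joint_pos': array([-1.52329025e+00,  3.81205046e-01,  1.29824499e+00, -3.53222135e-05,
        1.46361309e+00, -2.15282861e-01]), 'dq': array([-4.29836298e-04, -1.17605557e-03, -3.24600103e-04, -7.43452156e-05,
       -9.64094729e-06, -1.91955459e-03]), 'joint_torque': array([-2.49060526e-03, -4.37933528e+01, -2.24561477e+01,  7.11768237e-02,
        3.51803633e-02, -1.12269624e-04]), 'eef_pos': array([ 0.14286324, -0.53086795,  0.26313821]), 'orientation': array([ 1.01452173,  1.32312787, -1.01268805]), 'contact_force': array([ 0.27241285, -0.23201071,  0.3004467 ]), 'moment': array([-0.06960619,  0.04580394,  0.05956361]), 'grip_width': 0.08833201537444997} 0.025
scene {'camera_matrix': array([[429.31997792,   0.        , 252.4164762 ],
       [  0.        , 429.31997792, 189.62446959],
       [  0.        ,   0.        ,   1.        ]]), 'view': array([[ 0.82847235,  0.55996975, -0.00821224, -0.44981348],
       [-0.45552493,  0.68233206,  0.57176919,  0.15217506],
       [ 0.32577693, -0.46995408,  0.82037343, -1.06186156],
       [ 0.        ,  0.        ,  0.        ,  1.        ]])}
top {'camera_matrix': array([[350.4173094 ,   0.        , 258.41984205],
       [  0.        , 350.4173094 , 193.22490525],
       [  0.        ,   0.        ,   1.        ]]), 'view': array([[ 0.01914982, -0.99968455, -0.01625077,  0.01136087],
       [ 0.99048127,  0.01675257,  0.13662429, -0.57528422],
       [-0.13630895, -0.01871241,  0.99048963, -0.83869824],
       [ 0.        ,  0.        ,  0.        ,  1.        ]])}
```

View pics/scene0.png

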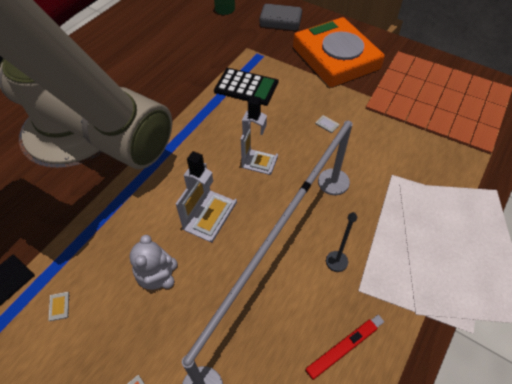

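View pics/top0.png

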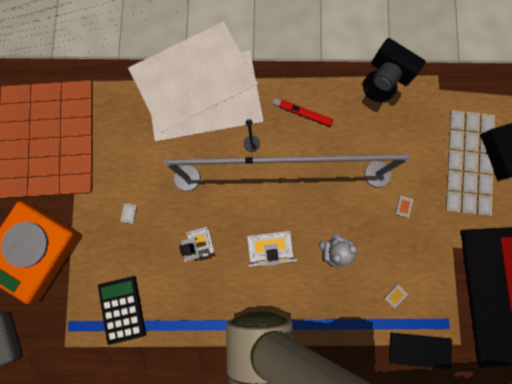

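Top view: the wide carrier is at about (270,248) px, the narrow one at (197,244), the bear at (340,250). The rail runs from (167,161) to (408,158), with the tape near (249,160). I'll zoom in for accuracy.

```bash
python3 - <<'E'
import cv2,numpy as np
t=cv2.imread("pics/top0.png"); s=cv2.imread("pics/scene0.png")
a=cv2.resize(t[220:275,235:310],None,fx=8,fy=8,interpolation=cv2.INTER_CUBIC)
b=cv2.resize(t[140:190,215:315],None,fx=6,fy=6,interpolation=cv2.INTER_CUBIC)
c=cv2.resize(s[140:245,165:245],None,fx=5,fy=5,interpolation=cv2.INTER_CUBIC)
d=cv2.resize(s[110:210,280:370],None,fx=5,fy=5,interpolation=cv2.INTER_CUBIC)
for n,i in zip("abcd",(a,b,c,d)): cv2.imwrite(f"pics/z_{n}.png",i)
def blobs(im,x0,y0,x1,y1,th=60):
    m=(im[y0:y1,x0:x1].max(2)<th).astype(np.uint8)
    n,l,st,ce=cv2.connectedComponentsWithStats(m)
    for k in range(1,n):
        if st[k,4]>8: print(st[k]+[x0,y0,0,0,0],ce[k]+[x0,y0])
print("top wide");blobs(t,245,225,300,270)
print("top mark");blobs(t,235,150,265,170)
print("scene wide");blobs(s,180,145,215,185)
print("scene mark");blobs(s,295,175,318,198)
print("scene narrow");blobs(s,240,90,270,130)
E
```

```text
top wide
[267 250  11  11  97] [271.89690722 254.59793814]
top mark
[245 158   8   5  35] [248.6        160.11428571]
scene wide
[187 152  18  25 319] [195.54858934 163.7523511 ]
scene mark
[302 182   9  10  54] [305.96296296 185.64814815]
scene narrow
[240  90  30  30 434] [254.47004608 103.2718894 ]
```

View pics/z_a.png

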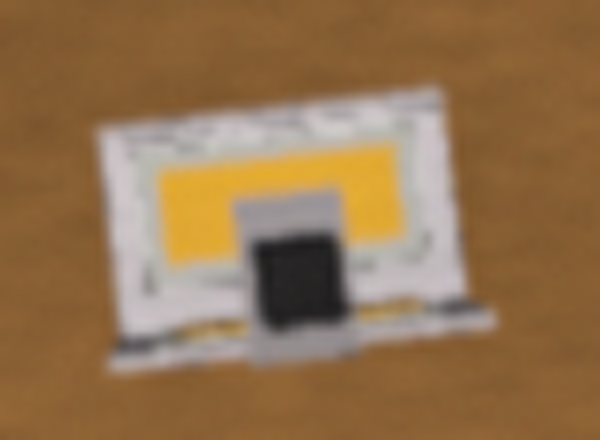

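View pics/z_b.png

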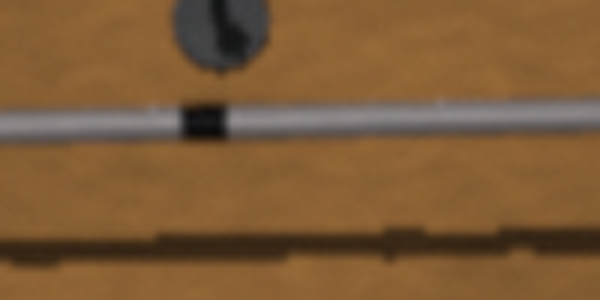

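View pics/z_c.png

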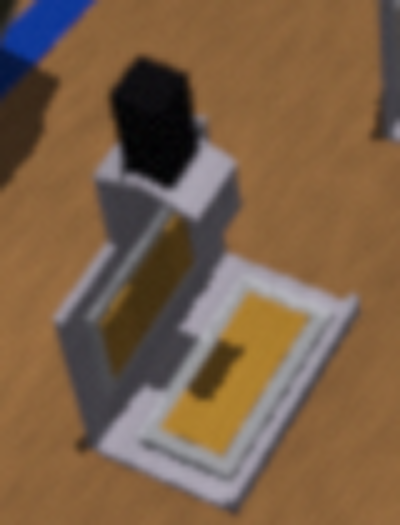

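View pics/z_d.png

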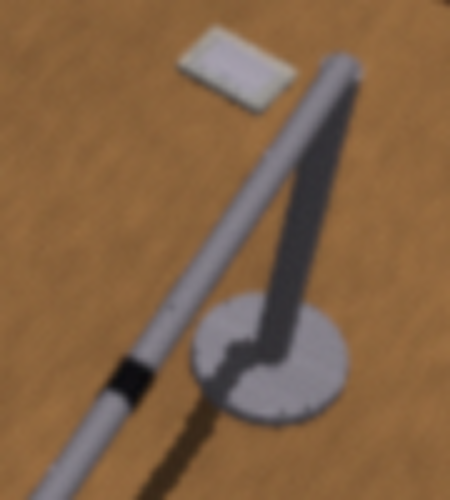

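```bash
cat > h.py <<'E'
import numpy as np, cv2
from workcell import r, imaging
def cam(n):
    c=imaging.camera_info(n); return c["camera_matrix"],c["view"]
def ray(n,uv):
    K,V=cam(n); R=V[:3,:3]; o=-R.T@V[:3,3]
    d=np.linalg.inv(K)@[uv[0],uv[1],1.]; return o,R.T@(d*[1,-1,-1])
def onz(n,uv,z):
    o,d=ray(n,uv); return o+d*(z-o[2])/d[2]
def tri(u1,u2,n1="top",n2="scene"):
    A=np.zeros((3,3));b=np.zeros(3);L=[]
    for n,u in((n1,u1),(n2,u2)):
        o,d=ray(n,u);d=d/np.linalg.norm(d);P=np.eye(3)-np.outer(d,d);A+=P;b+=P@o;L.append((P,o))
    p=np.linalg.solve(A,b);return p,[np.linalg.norm(P@(p-o))*1e3 for P,o in L]
def proj(n,p):
    K,V=cam(n);q=V[:3,:3]@np.asarray(p)+V[:3,3];q=K@(q*[1,-1,-1]);return q[:2]/q[2]
E
python3 - <<'E'
from h import *
np.set_printoptions(precision=4,suppress=True)
t=cv2.imread("pics/top0.png")
print("camctr",ray("top",(0,0))[0])
# rail in top: row centre per column for bright pixels
pts=[]
for x in list(range(185,244,4))+list(range(254,400,4)):
    col=t[150:170,x].astype(int); m=(np.ptp(col,axis=1)<25)&(col.mean(1)>80)
    ys=np.where(m)[0]
    if len(ys): pts.append((x,ys.mean()+150))
pts=np.array(pts); f=np.polyfit(pts[:,0],pts[:,1],1); print("fit",f,np.std(np.polyval(f,pts[:,0])-pts[:,1]))
A=onz("top",(185,np.polyval(f,185)),.19);B=onz("top",(400,np.polyval(f,400)),.19)
print(A,B,"yaw rail", np.arctan2(-(A-B)[0],(A-B)[1]))
print("ends",onz("top",(166,161),.19),onz("top",(409,158),.19))
m=(248.6,160.1);print("mark topz",onz("top",m,.19),"tri",tri(m,(305.96,185.65)), onz("scene",(305.96,185.65),.19))
print("wide top blob@.17,.192",onz("top",(271.9,254.6),.17),onz("top",(235+37.5-.5,220+34.5-.5),.192))
print("scene blob",onz("scene",(195.55,163.75),.17),"tri",tri((271.9,254.6),(195.55,163.75)))
# carrier yaw from yellow panel/front tray edge
fe=[onz("top",(235+u/8-.5,220+v/8-.5),.012) for u,v in((100,128),(440,92),(118,340),(468,300))]
print(fe,[np.arctan2(-(fe[i]-fe[i+1])[0],(fe[i]-fe[i+1])[1]) for i in(0,2)])
bp=[onz("top",(235+u/8-.5,220+v/8-.5),.115) for u,v in((110,362),(495,318))]
print(bp,np.arctan2(-(bp[0]-bp[1])[0],(bp[0]-bp[1])[1]))
K=imaging.camera_info("wrist");
import scipy.spatial.transform as S
print(S.Rotation.from_rotvec(r.get_state()['orientation']).as_matrix())
E
```

```text
camctr [0.4553 0.0053 0.9095]
fit [ -0.0162 164.4291] 1.4476842653355149
[0.6193 0.1749 0.19  ] [ 0.6337 -0.2753  0.19  ] yaw rail 0.03192439713673169
ends [0.6196 0.2151 0.19  ] [ 0.6338 -0.294   0.19  ]
mark topz [0.6242 0.0409 0.19  ] tri (array([0.6242, 0.0413, 0.1932]), [np.float64(0.9074289811394927), np.float64(0.9074289811395688)]) [0.6239 0.0441 0.19  ]
wide top blob@.17,.192 [ 0.4287 -0.0112  0.17  ] [ 0.4307 -0.0109  0.192 ]
scene blob [ 0.4278 -0.0112  0.17  ] tri (array([ 0.4285, -0.0114,  0.1708]), [np.float64(0.3053549271645948), np.float64(0.3053549271645864)])
[array([0.4697, 0.0492, 0.012 ]), array([ 0.4831, -0.0587,  0.012 ]), array([0.4036, 0.042 , 0.012 ]), array([ 0.4181, -0.0679,  0.012 ])] [np.float64(0.12361086805643744), np.float64(0.13190638528448376)]
[array([0.4034, 0.0399, 0.115 ]), array([ 0.4176, -0.0671,  0.115 ])] 0.13191095106155343
[[-0.      0.9657  0.2598]
 [ 0.0013  0.2598 -0.9657]
 [-1.      0.0003 -0.0012]]
```

Calibrated estimates: the wide grip is at (0.4287, -0.0113, 0.170) with yaw about 0.13. The mark is at about (0.624, 0.042, 0.19), and the rail's yaw is about 0.03. Next I'll move above the wide carrier.

```bash
python3 -m inch '[{"slide":[0,0.05,-0.05],"spin":0,"jaw":1},{"slide":[0,0.09,-0.095],"spin":0,"jaw":1},{"slide":[0,0.09,-0.095],"spin":0,"jaw":1},{"slide":[0,0.09,-0.095],"spin":0,"jaw":1},{"slide":[0,0.09,-0.095],"spin":0,"jaw":1}]' 30
python3 -m inch '[{"slide":[0,0.09,-0.095],"spin":0,"jaw":1},{"slide":[0,0.09,-0.095],"spin":0,"jaw":1},{"slide":[0,0.09,-0.095],"spin":0,"jaw":1},{"slide":[0,0.09,-0.095],"spin":0,"jaw":1},{"slide":[0,0.09,-0.095],"spin":0,"jaw":1}]' 
cat >> h.py <<'E'
from scipy.spatial.transform import Rotation as Ro
def plan(target,yaw=None):
    """target TCP world pos; yaw: carrier-like yaw, jaw axis along -y'. prints slide units (pre-spin axes)"""
    s=r.get_state();M=Ro.from_rotvec(s['orientation']).as_matrix()
    d=M.T@(np.asarray(target)-s['eef_pos'])
    z=M[:,2];cy=np.arctan2(z[0],-z[1])
    print("t %.2f"%s['time'],"pos",s['eef_pos'].round(4),"yaw %.4f"%cy,"w %.4f"%s['grip_width'],"F",s['contact_force'].round(2),"M",s['moment'].round(2))
    print("slide units",(d/.3).round(3),"spin units",None if yaw is None else round((cy-yaw)/.15,3), "tilt x", M[:,0].round(4))
E
python3 -c "
from h import *
plan((.4287,-.0113,.263),.13)"
```

```text
time: 0.6
eef_pos: [0.2286, -0.373, 0.2635]
orientation: [1.014, 1.322, -1.013]
contact_force: [0.5, 0.3, -0.5]
grip_width: 0.0883
time: 1.1
eef_pos: [0.3218, -0.2003, 0.2637]
orientation: [1.014, 1.322, -1.014]
contact_force: [0.0, 0.0, -0.3]
grip_width: 0.088
t 1.10 pos [ 0.3218 -0.2003  0.2637] yaw 0.2624 w 0.0880 F [ 0.03  0.03 -0.3 ] M [-0.06 -0.03  0.03]
slide units [ 0.002  0.508 -0.516] spin units 0.883 tilt x [-1.e-04  2.e-04 -1.e+00]
```

```bash
python3 -m inch '[{"slide":[0,0.1,-0.1],"spin":0,"jaw":1},{"slide":[0,0.1,-0.1],"spin":0,"jaw":1},{"slide":[0,0.1,-0.1],"spin":0,"jaw":1},{"slide":[0,0.1,-0.1],"spin":0,"jaw":1},{"slide":[0,0.05,-0.06],"spin":0.88,"jaw":1}]' 
python3 -m inch '[{"slide":[0,0.05,-0.05],"spin":0,"jaw":1},{"slide":[0,0,0],"spin":0,"jaw":1}]' 
python3 - <<'E'
from h import *
plan((.4287,-.0113,.263),.13)
print(proj("wrist",(.4287,-.0113,.192)))
im=imaging.grab_frame("wrist");cv2.imwrite("pics/w1.png",im[:,:,::-1])
E
```

```text
time: 1.6
eef_pos: [0.4167, -0.0311, 0.2636]
orientation: [1.112, 1.269, -1.112]
contact_force: [0.3, -0.4, 0.2]
grip_width: 0.0883
time: 1.8
eef_pos: [0.4295, -0.0152, 0.2635]
orientation: [1.11, 1.27, -1.11]
contact_force: [0.1, -0.4, -0.2]
grip_width: 0.0883
t 1.80 pos [ 0.4295 -0.0152  0.2635] yaw 0.1338 w 0.0883 F [ 0.07 -0.36 -0.16] M [ 0.02 -0.01 -0.02]
slide units [ 0.002 -0.001 -0.013] spin units 0.026 tilt x [-4.e-04  5.e-04 -1.e+00]
[254.16657762 208.47944827]
```

View pics/w1.png

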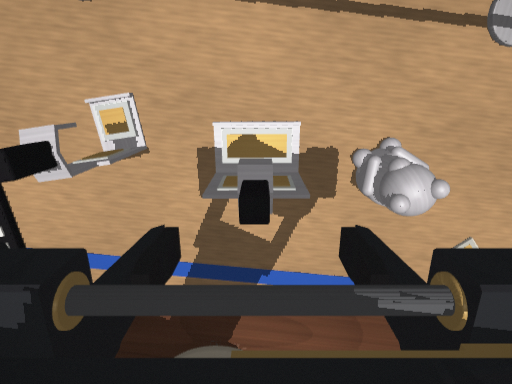

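Wrist view: the post top is centred at about (254,203) between the fingers, against a predicted (254,208), and the carrier is square to the jaws. Descending and gripping now.

```bash
python3 -m inch '[{"slide":[0.06,0,-0.01],"spin":0,"jaw":1},{"slide":[0.08,0,0],"spin":0,"jaw":1},{"slide":[0.08,0,0],"spin":0,"jaw":1},{"slide":[0.06,0,0],"spin":0,"jaw":1},{"slide":[0,0,0],"spin":0,"jaw":0}]' 40
python3 -m inch '[{"slide":[0,0,0],"spin":0,"jaw":-0.4},{"slide":[0,0,0],"spin":0,"jaw":-1},{"slide":[0,0,0],"spin":0,"jaw":-1},{"slide":[0,0,0],"spin":0,"jaw":-1},{"slide":[0,0,0],"spin":0,"jaw":-1}]' 40
python3 -c "
from h import *
plan((.4287,-.0113,.18),.13)"
```

```text
time: 2.35
eef_pos: [0.4272, -0.0144, 0.1781]
orientation: [1.112, 1.272, -1.115]
contact_force: [-0.5, 0.8, 0.8]
grip_width: 0.0823
time: 2.85
eef_pos: [0.4286, -0.0138, 0.1801]
orientation: [1.112, 1.268, -1.112]
contact_force: [-0.4, -0.0, -1.3]
grip_width: 0.0427
t 2.85 pos [ 0.4286 -0.0138  0.1801] yaw 0.1309 w 0.0427 F [-0.39 -0.01 -1.26] M [-0.02  0.05 -0.02]
slide units [ 0.     0.001 -0.008] spin units 0.006 tilt x [ 6.e-04 -2.e-04 -1.e+00]
```

Still closing. I'll shift about 2 mm to centre and finish the close.

```bash
python3 -m inch '[{"slide":[0,0,-0.008],"spin":0,"jaw":-1},{"slide":[0,0,0],"spin":0,"jaw":-1},{"slide":[0,0,0],"spin":0,"jaw":-1},{"slide":[0,0,0],"spin":0,"jaw":-1},{"slide":[0,0,0],"spin":0,"jaw":-1}]' 40
python3 - <<'E'
from h import *
plan((.4287,-.0113,.18),.13)
im=imaging.grab_frame("wrist");cv2.imwrite("pics/w2.png",im[:,:,::-1])
im=imaging.grab_frame("scene");cv2.imwrite("pics/s2.png",im[:,:,::-1])
# rail robust fit
t=cv2.imread("pics/top0.png"); pts=[]
for x in list(range(190,243,3))+list(range(256,365,3)):
    c0=161.5-0.0115*(x-185)+0
    col=t[152:170,x].astype(int); m=(col.max(1)-col.min(1)<22)&(col.mean(1)>70)&(abs(np.arange(152,170)-c0)<6)
    ys=np.where(m)[0]+152
    if 3<=len(ys)<=8: pts.append((x,ys.mean()))
p=np.float32(pts); vx,vy,x0,y0=cv2.fitLine(p,cv2.DIST_HUBER,0,.01,.01).ravel(); print(vy/vx,x0,y0,len(p))
f=lambda x:(x,y0+vy/vx*(x-x0))
A=onz("top",f(185),.19);B=onz("top",f(400),.19);print(A,B,np.arctan2(-(A-B)[0],(A-B)[1]), onz("top",f(248.6),.19))
E
```

```text
time: 3.35
eef_pos: [0.4282, -0.0113, 0.1797]
orientation: [1.112, 1.269, -1.112]
contact_force: [-0.1, -0.5, 0.9]
grip_width: 0.0215
t 3.35 pos [ 0.4282 -0.0113  0.1797] yaw 0.1309 w 0.0215 F [-0.08 -0.51  0.86] M [0.14 0.18 0.01]
slide units [-0.001  0.002  0.   ] spin units 0.006 tilt x [-2.e-04  2.e-04 -1.e+00]
-0.02147594 281.8 159.4 55
[0.61916501 0.17484852 0.19      ] [ 0.63595761 -0.27540288  0.19      ] 0.03727878690113973 [0.62416176 0.04087362 0.19      ]
```

View pics/w2.png

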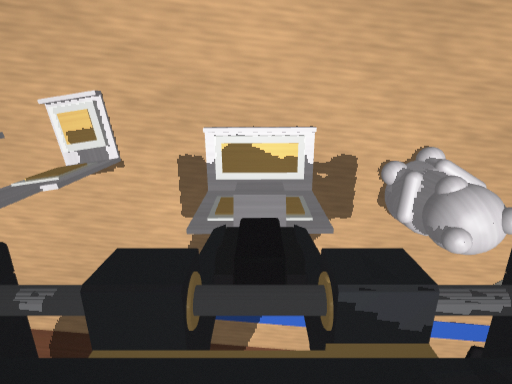

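View pics/s2.png

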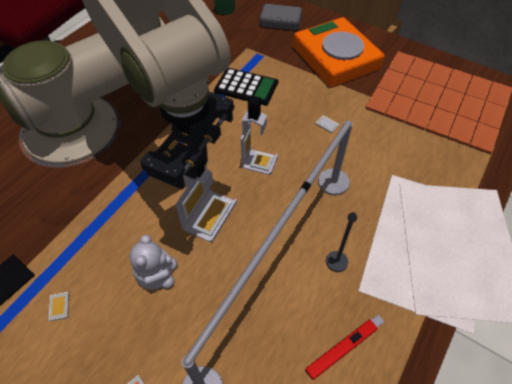

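Gripped: opening is 21.5 mm, and the wrist view shows the post between the pads. Lifting 12 cm and turning to the rail's yaw.

```bash
python3 -m inch '[{"slide":[-0.03,0,0],"spin":0,"jaw":-1},{"slide":[-0.08,0,0],"spin":0,"jaw":-1},{"slide":[-0.1,0,0],"spin":0,"jaw":-1},{"slide":[-0.1,0,0],"spin":0,"jaw":-1},{"slide":[-0.09,0,0],"spin":0.2,"jaw":-1}]' 40
python3 -m inch '[{"slide":[0,0,0],"spin":0.45,"jaw":-1},{"slide":[0,0,0],"spin":0,"jaw":-1},{"slide":[0,0,0],"spin":0,"jaw":-1}]'
python3 - <<'E'
from h import *
plan((.628,-.079,.2997),.033)
for n in("scene","wrist","top"):
    im=imaging.grab_frame(n);cv2.imwrite(f"pics/{n[0]}3.png",im[:,:,::-1])
# rail yaw: back-project scene rail centreline
s=cv2.imread("pics/scene0.png"); 
cv2.imwrite("pics/z3.png",cv2.resize(s[110:384,170:370],None,fx=2.9,fy=2.1)[:600])
for A,B in (((.6195,.1748,.19),(.6345,-.2754,.19)),):
    print(proj("scene",A),proj("scene",B))
E
```

```text
time: 3.95
eef_pos: [0.428, -0.0113, 0.3015]
orientation: [1.135, 1.255, -1.135]
contact_force: [-0.1, -0.3, -2.7]
grip_width: 0.022
time: 4.25
eef_pos: [0.4279, -0.0113, 0.2994]
orientation: [1.183, 1.227, -1.184]
contact_force: [-0.3, 0.0, -4.2]
grip_width: 0.0215
t 4.25 pos [ 0.4279 -0.0113  0.2994] yaw 0.0349 w 0.0215 F [-0.27  0.02 -4.25] M [ 0.01  0.02 -0.  ]
slide units [-0.002  0.659  0.249] spin units 0.013 tilt x [-1.2e-03  3.0e-04 -1.0e+00]
[339.63646744 136.18049616] [192.20364299 352.45483338]
```

View pics/s3.png

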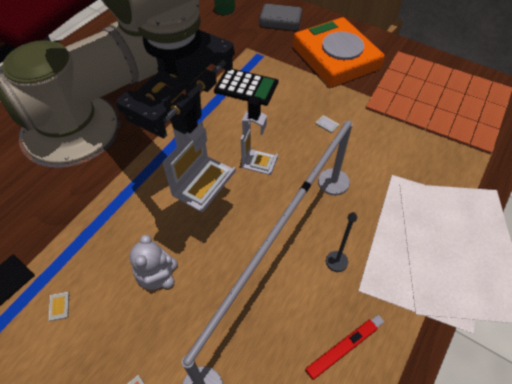

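View pics/w3.png

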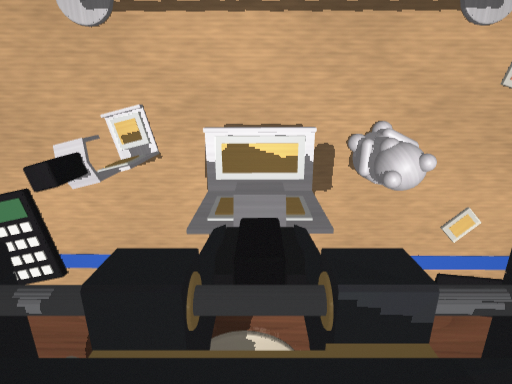

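View pics/t3.png

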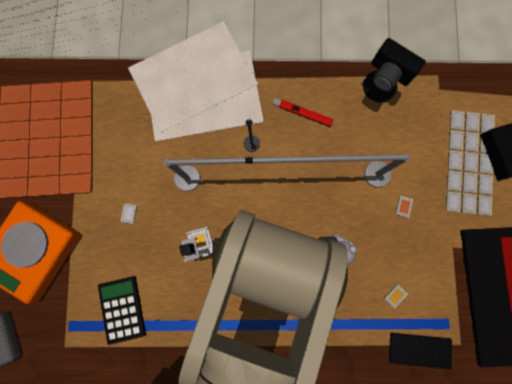

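Lifted clean: it hangs square, and the wrist view of the tray is unchanged. Moving it over so the rail enters between lip and tray, about 12 cm to the -y side of the mark. I'll stop partway, about 6 cm short, to check.

```bash
python3 -m inch '[{"slide":[0,0.04,0.03],"spin":0,"jaw":-1},{"slide":[0,0.1,0.05],"spin":0,"jaw":-1},{"slide":[0,0.1,0.05],"spin":0,"jaw":-1},{"slide":[0,0.1,0.06],"spin":0,"jaw":-1},{"slide":[0,0.06,0.05],"spin":0,"jaw":-1}]' 40
python3 -m inch '[{"slide":[0,0.04,0.01],"spin":0,"jaw":-1},{"slide":[0,0,0],"spin":0,"jaw":-1},{"slide":[0,0,0],"spin":0,"jaw":-1}]'
python3 - <<'E'
from h import *
plan((.628,-.079,.2997),.033)
for n in("scene","wrist"):
    im=imaging.grab_frame(n);cv2.imwrite(f"pics/{n[0]}4.png",im[:,:,::-1])
for y in (.1,.041,-.05,-.15): print(y,proj("wrist",(.6242-.033*(y-.041),y,.19)))
E
```

```text
time: 4.9
eef_pos: [0.553, -0.081, 0.2987]
orientation: [1.184, 1.225, -1.185]
contact_force: [-0.5, 0.1, -3.1]
grip_width: 0.0216
time: 5.2
eef_pos: [0.5627, -0.0822, 0.2991]
orientation: [1.184, 1.226, -1.185]
contact_force: [-0.3, -1.0, -2.3]
grip_width: 0.0217
t 5.20 pos [ 0.5627 -0.0822  0.2991] yaw 0.0335 w 0.0217 F [-0.3  -0.98 -2.33] M [ 0.02 -0.06  0.02]
slide units [-0.002  0.218 -0.003] spin units 0.003 tilt x [-1.2e-03  4.0e-04 -1.0e+00]
0.1 [ 22.30888114 108.12914015]
0.041 [100.24024545 108.2048812 ]
-0.05 [220.50844007 108.32176918]
-0.15 [352.76789349 108.45031139]
```

View pics/s4.png

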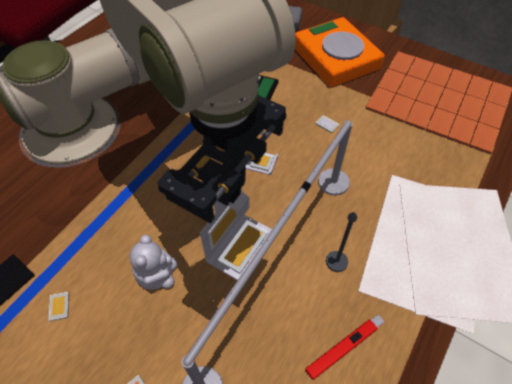

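View pics/w4.png

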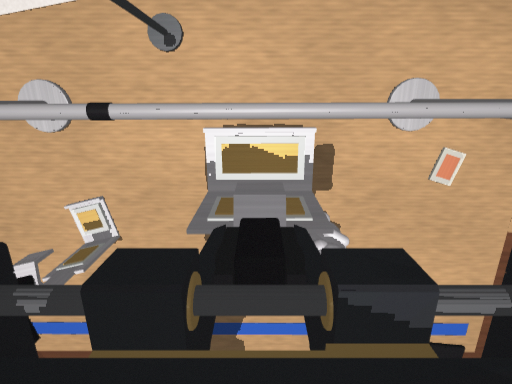

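Wrist view: the rail is level at row ~110, the tape is at (99,111), and the carrier is below and centred at column 260. I'll measure the rail line and mark from this view.

```bash
python3 - <<'E'
from h import *
w=cv2.imread("pics/w4.png").astype(int); P=[]
for x in list(range(130,380,6))+list(range(450,505,6))+[5,12]:
    col=w[90:130,x]; m=(np.ptp(col,axis=1)<20)&(col.mean(1)>70); ys=np.where(m)[0]+90
    if len(ys)>8: P.append((x,(ys.min()+ys.max())/2))
P=np.float32(P); vx,vy,x0,y0=cv2.fitLine(P,cv2.DIST_HUBER,0,.01,.01).ravel()
f=lambda x:(x,y0+vy/vx*(x-x0)); print(len(P),f(0),f(511))
A=onz("wrist",f(60),.19);B=onz("wrist",f(480),.19);print(A,B,np.arctan2(-(A-B)[0],(A-B)[1]))
m=(w[95:128,75:125].max(2)<60).astype(np.uint8); n,l,st,ce=cv2.connectedComponentsWithStats(m)
k=1+st[1:,4].argmax(); u=ce[k]+[75,95]; print(st[k],u,onz("wrist",u,.19))
E
```

```text
54 (0, np.float32(113.52096)) (511, np.float32(108.489334))
[0.61967574 0.07203661 0.19      ] [ 0.63351536 -0.24616743  0.19      ] 0.043465537992462125
[ 11   8  26  17 366] [ 97.48907104 110.93442623] [0.62211986 0.04333681 0.19      ]
```

```bash
python3 -m inch '[{"slide":[0,0.04,0],"spin":-0.04,"jaw":-1},{"slide":[0,0.07,0],"spin":0,"jaw":-1},{"slide":[0,0.07,0],"spin":0,"jaw":-1},{"slide":[0,0.035,0],"spin":0,"jaw":-1},{"slide":[0,0,0],"spin":0,"jaw":-1}]' 40
python3 -m inch '[{"slide":[0,0,0],"spin":0,"jaw":-1}]'
python3 - <<'E'
from h import *
plan((.628,-.080,.2317),.04)
for n in("scene","wrist"):
    im=imaging.grab_frame(n);cv2.imwrite(f"pics/{n[0]}5.png",im[:,:,::-1])
cv2.imwrite("pics/s5z.png",cv2.resize(cv2.imread("pics/s5.png")[150:320,180:360],None,fx=3.5,fy=3.5))
E
```

```text
time: 5.8
eef_pos: [0.6275, -0.0792, 0.2994]
orientation: [1.18, 1.228, -1.18]
contact_force: [0.1, -0.6, -4.1]
grip_width: 0.0215
time: 5.9
eef_pos: [0.6265, -0.0793, 0.2998]
orientation: [1.18, 1.228, -1.18]
contact_force: [-0.3, -0.8, -3.2]
grip_width: 0.0217
t 5.90 pos [ 0.6265 -0.0793  0.2998] yaw 0.0396 w 0.0217 F [-0.3  -0.81 -3.24] M [ 0.02 -0.06  0.  ]
slide units [0.227 0.005 0.003] spin units -0.002 tilt x [-4.e-04 -0.e+00 -1.e+00]
```

View pics/s5z.png

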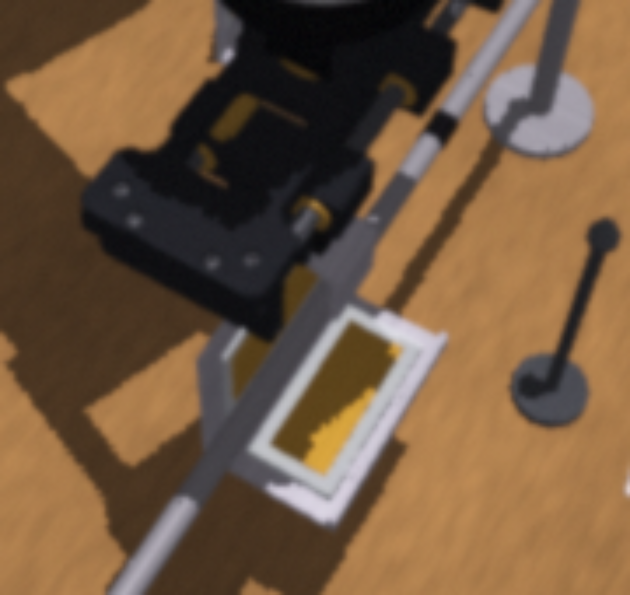

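View pics/w5.png

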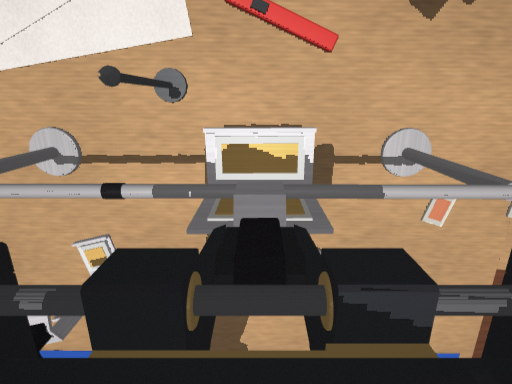

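Scene zoom: the rail now lies above the tray and in front of the back plate, ready to lower. Lowering fast first, then slowly while I watch the force.

```bash
python3 -m inch '[{"slide":[0.04,0.005,0],"spin":0,"jaw":-1},{"slide":[0.06,0,0],"spin":0,"jaw":-1},{"slide":[0.06,0,0],"spin":0,"jaw":-1},{"slide":[0.03,0,0],"spin":0,"jaw":-1},{"slide":[0,0,0],"spin":0,"jaw":-1}]' 40
python3 -m inch '[{"slide":[0.01,0,0],"spin":0,"jaw":-1},{"slide":[0.01,0,0],"spin":0,"jaw":-1},{"slide":[0,0,0],"spin":0,"jaw":-1}]'
python3 - <<'E'
from h import *
plan((.628,-.080,.2317),.04)
im=imaging.grab_frame("scene");cv2.imwrite("pics/s6z.png",cv2.resize(im[150:320,180:360,::-1],None,fx=3.5,fy=3.5))
im=imaging.grab_frame("wrist");cv2.imwrite("pics/w6.png",im[:,:,::-1])
E
```

```text
time: 6.5
eef_pos: [0.628, -0.0793, 0.2412]
orientation: [1.18, 1.23, -1.182]
contact_force: [0.3, 0.2, -2.4]
grip_width: 0.0219
time: 6.8
eef_pos: [0.6286, -0.0794, 0.2369]
orientation: [1.18, 1.227, -1.18]
contact_force: [-0.5, 0.8, -3.4]
grip_width: 0.0215
t 6.80 pos [ 0.6286 -0.0794  0.2369] yaw 0.0393 w 0.0215 F [-0.45  0.81 -3.37] M [0.02 0.04 0.01]
slide units [ 0.017 -0.002  0.002] spin units -0.005 tilt x [ 2.e-04 -1.e-04 -1.e+00]
```

View pics/s6z.png

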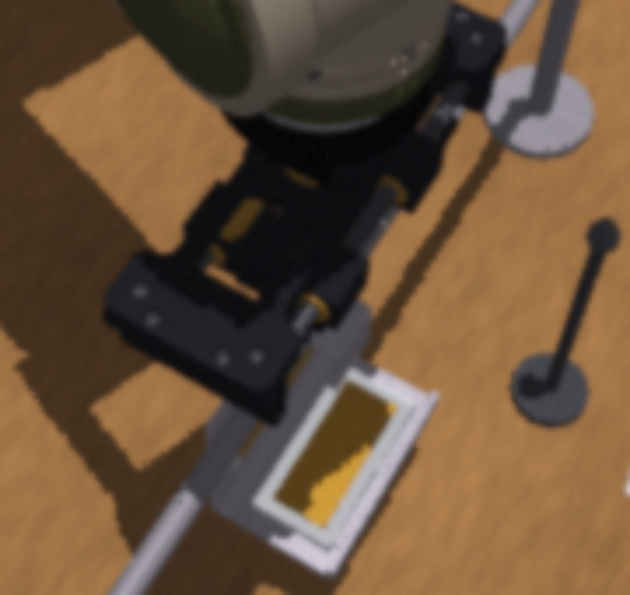

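View pics/w6.png

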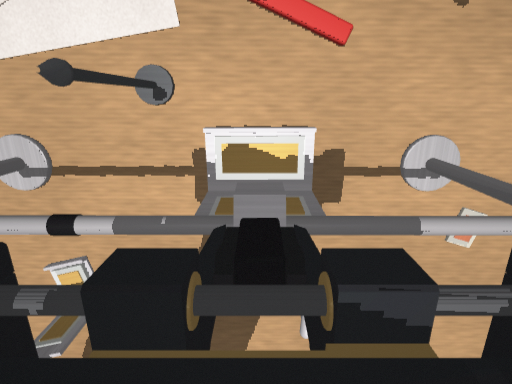

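The hook is over the rail with no contact yet. Next, 1 mm steps until the rail carries the weight.

```bash
for i in 1; do :; done
python3 -m inch '[{"slide":[0.004,0,0],"spin":0,"jaw":-1},{"slide":[0.004,0,0],"spin":0,"jaw":-1},{"slide":[0.004,0,0],"spin":0,"jaw":-1},{"slide":[0,0,0],"spin":0,"jaw":-1}]'
python3 -c "
from h import *
plan((.628,-.08,.2317),.04)"
```

```text
time: 7.3
eef_pos: [0.6285, -0.0794, 0.2329]
orientation: [1.18, 1.228, -1.18]
contact_force: [-1.0, -0.3, -1.8]
grip_width: 0.0216
t 7.30 pos [ 0.6285 -0.0794  0.2329] yaw 0.0393 w 0.0216 F [-0.99 -0.3  -1.76] M [ 0.05 -0.01 -0.03]
slide units [ 0.004 -0.002  0.002] spin units -0.005 tilt x [-4.e-04  1.e-04 -1.e+00]
```

```bash
python3 -m inch '[{"slide":[0.004,0,0],"spin":0,"jaw":-1},{"slide":[0,0,0],"spin":0,"jaw":-1},{"slide":[0,0,0],"spin":0,"jaw":-1}]'
python3 -c "
from h import *
plan((.628,-.08,.2317),.04)"
```

```text
time: 7.6
eef_pos: [0.6286, -0.0794, 0.2319]
orientation: [1.18, 1.228, -1.18]
contact_force: [-0.4, 0.4, -3.2]
grip_width: 0.0215
t 7.60 pos [ 0.6286 -0.0794  0.2319] yaw 0.0393 w 0.0215 F [-0.39  0.45 -3.23] M [-0.02  0.01 -0.01]
slide units [ 0.001 -0.002  0.002] spin units -0.004 tilt x [-0.  0. -1.]
```

```bash
python3 -m inch '[{"slide":[0.004,0,0],"spin":0,"jaw":-1},{"slide":[0,0,0],"spin":0,"jaw":-1},{"slide":[0,0,0],"spin":0,"jaw":-1}]'
python3 -m inch '[{"slide":[0.003,0,0],"spin":0,"jaw":-1},{"slide":[0,0,0],"spin":0,"jaw":-1},{"slide":[0,0,0],"spin":0,"jaw":-1}]'

```

```text
time: 7.9
eef_pos: [0.6287, -0.0794, 0.231]
orientation: [1.18, 1.227, -1.18]
contact_force: [-0.5, 0.3, -0.4]
grip_width: 0.0219
time: 8.2
eef_pos: [0.6287, -0.0795, 0.231]
orientation: [1.18, 1.226, -1.179]
contact_force: [-1.7, 0.4, 5.3]
grip_width: 0.0214
```

Contact at TCP z≈0.231, with the rail taking about 8 N. I'll ease up slightly and start sliding toward the mark (tool -z).

```bash
python3 -m inch '[{"slide":[-0.002,0,0],"spin":0,"jaw":-1},{"slide":[0,0,-0.01],"spin":0,"jaw":-1},{"slide":[0,0,-0.02],"spin":0,"jaw":-1},{"slide":[0,0,-0.02],"spin":0,"jaw":-1},{"slide":[0,0,-0.02],"spin":0,"jaw":-1}]'
python3 -m inch '[{"slide":[0,0,-0.03],"spin":0,"jaw":-1},{"slide":[0,0,-0.03],"spin":0,"jaw":-1},{"slide":[0,0,-0.03],"spin":0,"jaw":-1},{"slide":[0,0,-0.02],"spin":0,"jaw":-1},{"slide":[0,0,0],"spin":0,"jaw":-1}]'
python3 - <<'E'
from h import *
plan((.623,.0425,.231),.04)
im=imaging.grab_frame("wrist");cv2.imwrite("pics/w7.png",im[:,:,::-1])
E
```

```text
time: 8.7
eef_pos: [0.6278, -0.059, 0.2309]
orientation: [1.18, 1.225, -1.181]
contact_force: [-1.6, -4.4, 4.2]
grip_width: 0.0218
time: 9.2
eef_pos: [0.6264, -0.0246, 0.2309]
orientation: [1.18, 1.228, -1.179]
contact_force: [-1.5, 0.8, 5.8]
grip_width: 0.0217
t 9.20 pos [ 0.6264 -0.0246  0.2309] yaw 0.0401 w 0.0217 F [-1.55  0.83  5.85] M [0.17 0.47 0.02]
slide units [-0.    -0.002 -0.224] spin units 0.001 tilt x [ 4.e-04  5.e-04 -1.e+00]
```

View pics/w7.png

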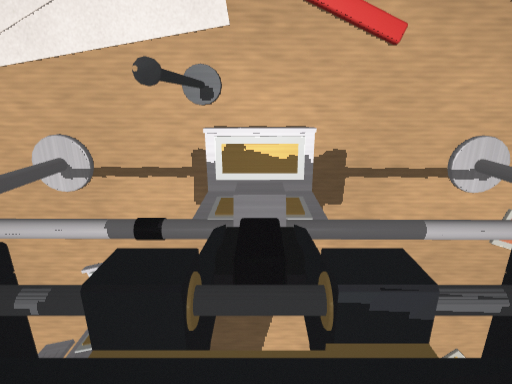

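The wrist view shows the tape at about (149,228) and the carrier still square, centred at column 260. I'll compute the remaining distance.

```bash
python3 - <<'E'
from h import *
w=cv2.imread("pics/w7.png")
g=w[222:238,100:205].max(2).mean(0); print(g.astype(int)[20:85])
m=(w[215:243,115:185].max(2)<55).astype(np.uint8); n,l,st,ce=cv2.connectedComponentsWithStats(m)
k=1+st[1:,4].argmax(); u=ce[k]+[115,215]; print(st[k],u)
p=onz("wrist",u,.19);print(p)
# tape top visible surface z .196 check
print(onz("wrist",u,.196))
# pointer base
s=r.get_state();M=Ro.from_rotvec(s['orientation']).as_matrix();d=M.T@(p-s['eef_pos']);print("tool-frame to mark",d,d/.3)
# carrier: tray/back-plate lateral centre at tray z
for uv in((204,130),(316,130)):
    q=onz("wrist",uv,.06); print(M.T@(q-s['eef_pos']))
E
```

```text
[90 90 90 90 90 90 90 90 90 90 90 90 89 74 30 18 18 19 18 18 18 18 18 18
 18 18 19 19 18 19 19 19 19 19 19 19 19 19 22 22 24 42 83 91 91 91 91 91
 91 91 91 91 92 91 91 91 91 91 92 91 91 91 91 91 92]
[ 18   3  32  21 579] [147.94818653 228.0224525 ]
[0.62259809 0.04212826 0.19      ]
[0.62545253 0.03974162 0.196     ]
tool-frame to mark [ 0.04095273 -0.00119361 -0.06684232] [ 0.13650912 -0.00397869 -0.22280772]
[ 0.17096104  0.04366674 -0.054403  ]
[0.17083912 0.04371433 0.05513996]
```

Mark y ≈ 0.041, corrected for the tape surface being nearer the camera. That leaves about 65.5 mm, or 0.219 units.

```bash
python3 -m inch '[{"slide":[0,0,-0.02],"spin":0,"jaw":-1},{"slide":[0,0,-0.04],"spin":0,"jaw":-1},{"slide":[0,0,-0.04],"spin":0,"jaw":-1},{"slide":[0,0,-0.03],"spin":0,"jaw":-1},{"slide":[0,0,-0.02],"spin":0,"jaw":-1}]'
python3 -m inch '[{"slide":[0,0,-0.02],"spin":0,"jaw":-1},{"slide":[0,0,0],"spin":0,"jaw":-1}]'
python3 - <<'E'
from h import *
plan((.623,.041,.231),.04)
im=imaging.grab_frame("wrist");cv2.imwrite("pics/w8.png",im[:,:,::-1])
w=im[:,:,::-1]
m=(w[218:238,120:235].max(2)<55).astype(int).sum(0);print(m)
E
```

```text
time: 9.75
eef_pos: [0.6248, 0.0194, 0.2309]
orientation: [1.18, 1.226, -1.18]
contact_force: [-2.7, -4.5, 5.8]
grip_width: 0.0219
time: 9.95
eef_pos: [0.6245, 0.0259, 0.2309]
orientation: [1.18, 1.227, -1.179]
contact_force: [-1.5, -0.6, 6.6]
grip_width: 0.0221
t 9.95 pos [0.6245 0.0259 0.2309] yaw 0.0397 w 0.0221 F [-1.49 -0.59  6.64] M [-0.08  0.34 -0.03]
slide units [-0.    -0.003 -0.05 ] spin units -0.002 tilt x [ 7.e-04  1.e-04 -1.e+00]
[ 0  0  0  0  0  0  0  0  0  0  0  0  0  0  0  0  0  0  0  0  0  0  0  0
  0  0  0  0  0  0  0  0  0  0  0  0  0  0  0  0  0  0  0  0  0  0  0  0
  0  0  0  0  0  0  0  0  0  0  0  0  0  0  0  0  0  0  0  0  0  0  0  0
  0  0  0  0  0  0  0  0  0  0  0  0  0  0  0  0  0  1  3  5  7  8  9 10
 10 11 11 11 12 17 20 20 20 20 20 20 20 20 20 20 20 11 11]
```

View pics/w8.png

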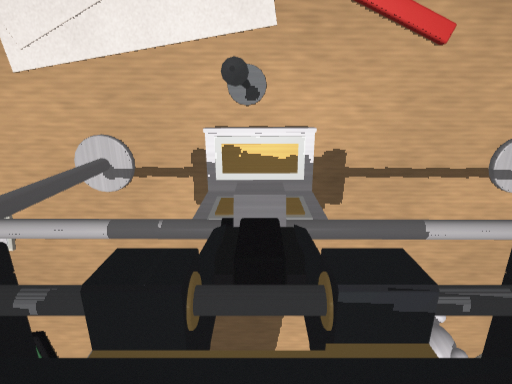

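```bash
python3 -m inch '[{"slide":[0,0,-0.02],"spin":0,"jaw":-1},{"slide":[0,0,-0.02],"spin":0,"jaw":-1},{"slide":[0,0,-0.008],"spin":0,"jaw":-1},{"slide":[0,0,0],"spin":0,"jaw":-1},{"slide":[0,0,0],"spin":0,"jaw":-1}]'
python3 - <<'E'
from h import *
plan((.623,.0403,.231),.04)
for n in("scene","top"):
    im=imaging.grab_frame(n);cv2.imwrite(f"pics/{n[0]}9.png",im[:,:,::-1])
cv2.imwrite("pics/s9z.png",cv2.resize(cv2.imread("pics/s9.png")[100:270,220:400],None,fx=3.5,fy=3.5))
E
```

```text
time: 10.5
eef_pos: [0.624, 0.0398, 0.2309]
orientation: [1.181, 1.227, -1.18]
contact_force: [-1.2, -2.1, 5.8]
grip_width: 0.0218
t 10.50 pos [0.624  0.0398 0.2309] yaw 0.0392 w 0.0218 F [-1.23 -2.13  5.77] M [-0.41  0.36 -0.05]
slide units [-0.    -0.003 -0.002] spin units -0.005 tilt x [ 6.e-04 -0.e+00 -1.e+00]
```

View pics/s9z.png

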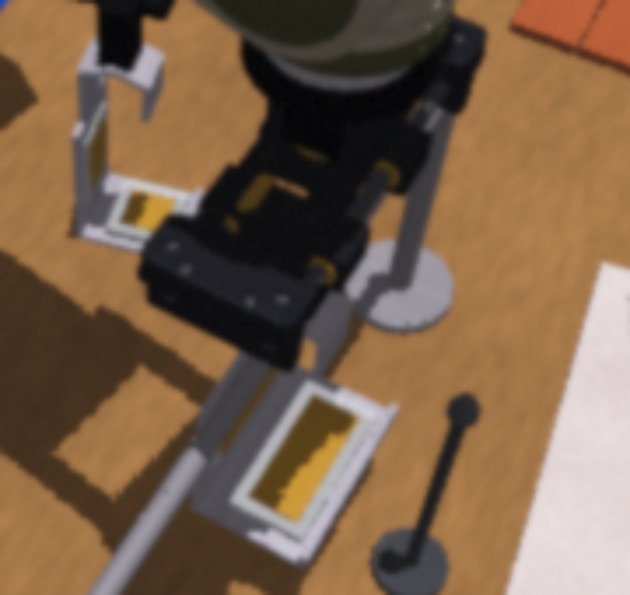

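At TCP y=0.040. Next I'll relax the downward press and grip force, then open gradually.

```bash
python3 -m inch '[{"slide":[-0.001,0,0],"spin":0,"jaw":-1},{"slide":[-0.001,0,0],"spin":0,"jaw":-1},{"slide":[0,0,0],"spin":0,"jaw":-1},{"slide":[0,0,0],"spin":0,"jaw":-1}]' 10
python3 -m inch '[{"slide":[0,0,0],"spin":0,"jaw":-0.48},{"slide":[0,0,0],"spin":0,"jaw":-0.46},{"slide":[0,0,0],"spin":0,"jaw":-0.44},{"slide":[0,0,0],"spin":0,"jaw":-0.42},{"slide":[0,0,0],"spin":0,"jaw":-0.4}]'
python3 -m inch '[{"slide":[0,0,0],"spin":0,"jaw":-0.3},{"slide":[0,0,0],"spin":0,"jaw":-0.2},{"slide":[0,0,0],"spin":0,"jaw":-0.1},{"slide":[0,0,0],"spin":0,"jaw":0},{"slide":[0,0,0],"spin":0,"jaw":0}]'
python3 - <<'E'
from h import *
plan((.623,.0403,.231),.04)
im=imaging.grab_frame("wrist");cv2.imwrite("pics/w10.png",im[:,:,::-1])
E
```

```text
time: 11.0
eef_pos: [0.624, 0.0398, 0.2309]
orientation: [1.18, 1.227, -1.18]
contact_force: [0.4, -2.6, 2.0]
grip_width: 0.0221
time: 11.5
eef_pos: [0.6239, 0.04, 0.231]
orientation: [1.18, 1.228, -1.18]
contact_force: [0.5, -0.0, 0.2]
grip_width: 0.0263
time: 12.0
eef_pos: [0.6239, 0.0399, 0.2311]
orientation: [1.18, 1.227, -1.18]
contact_force: [0.9, 0.5, 0.5]
grip_width: 0.0443
t 12.00 pos [0.6239 0.0399 0.2311] yaw 0.0393 w 0.0443 F [0.94 0.51 0.54] M [-0.01  0.03 -0.02]
slide units [ 0.    -0.003 -0.001] spin units -0.005 tilt x [ 0. -0. -1.]
```

View pics/w10.png

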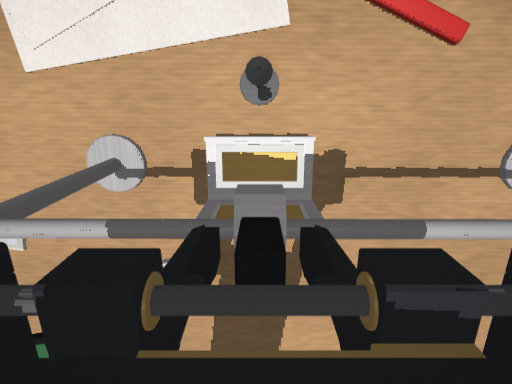

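Released: the carrier is centred at column 260 and lines up with the pointer base at (260,83). It settled slightly about the rail, the tray edge moving from row 130 to 137. Retreating straight up.

```bash
python3 -m inch '[{"slide":[-0.03,0,0],"spin":0,"jaw":0},{"slide":[-0.06,0,0],"spin":0,"jaw":0},{"slide":[-0.08,0,0],"spin":0,"jaw":0},{"slide":[-0.1,0,0],"spin":0,"jaw":0},{"slide":[-0.06,0,0],"spin":0,"jaw":0}]'
python3 -m inch '[{"slide":[0,-0.12,0],"spin":0,"jaw":0},{"slide":[0,-0.15,0],"spin":0,"jaw":0},{"slide":[0,-0.15,0],"spin":0,"jaw":0},{"slide":[0,-0.15,0],"spin":0,"jaw":0},{"slide":[0,-0.08,0],"spin":0,"jaw":0}]'
python3 -m inch '[{"slide":[0,0,0],"spin":0,"jaw":0},{"slide":[0,0,0],"spin":0,"jaw":0},{"slide":[0,0,0],"spin":0,"jaw":0},{"slide":[0,0,0],"spin":0,"jaw":0},{"slide":[0,0,0],"spin":0,"jaw":0}]'
python3 - <<'E'
from h import *
plan((.623,.0403,.231),.04)
L=[]
for k,n in enumerate(("scene","top")):
    im=imaging.grab_frame(n)[:,:,::-1];cv2.imwrite(f"pics/{n[0]}11.png",im);L.append(im)
cv2.imwrite("pics/s11z.png",cv2.resize(L[0][100:270,220:400],None,fx=3.5,fy=3.5))
cv2.imwrite("pics/t11z.png",cv2.resize(L[1][110:210,190:310],None,fx=6,fy=6,interpolation=cv2.INTER_CUBIC))
E
```

```text
time: 12.55
eef_pos: [0.624, 0.0399, 0.3332]
orientation: [1.181, 1.225, -1.178]
contact_force: [-1.1, -1.1, -0.4]
grip_width: 0.044
time: 13.05
eef_pos: [0.4262, 0.0325, 0.3311]
orientation: [1.18, 1.227, -1.179]
contact_force: [0.1, 0.4, -0.0]
grip_width: 0.0441
time: 13.55
eef_pos: [0.4296, 0.0322, 0.3298]
orientation: [1.18, 1.228, -1.181]
contact_force: [-0.4, -0.3, -0.1]
grip_width: 0.0441
t 13.55 pos [0.4296 0.0322 0.3298] yaw 0.0394 w 0.0441 F [-0.37 -0.32 -0.05] M [-0.01 -0.   -0.04]
slide units [ 0.329  0.645 -0.002] spin units -0.004 tilt x [-7.e-04  2.e-04 -1.e+00]
```

View pics/s11z.png

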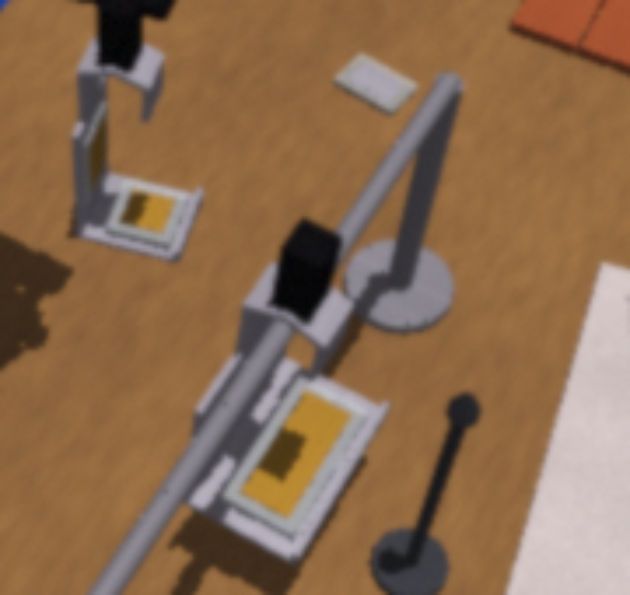

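View pics/t11z.png

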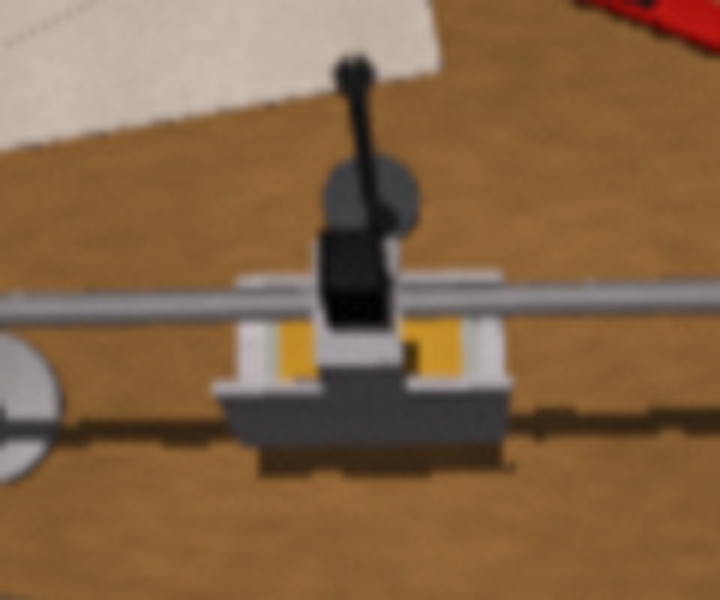

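View pics/t11.png

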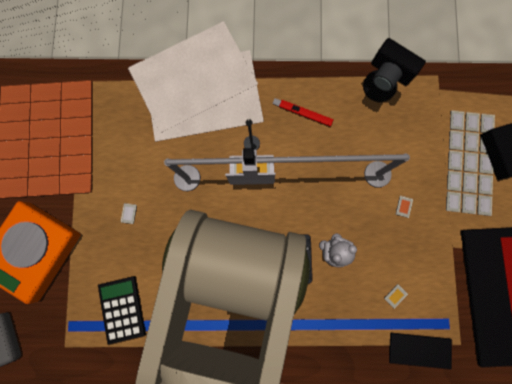

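It hangs at the mark in line with the pointer. I'll check that it is still (second frame) and upright.

```bash
python3 -m inch '[{"slide":[0,0,0],"spin":0,"jaw":0},{"slide":[0,0,0],"spin":0,"jaw":0},{"slide":[0,0,0],"spin":0,"jaw":0},{"slide":[0,0,0],"spin":0,"jaw":0},{"slide":[0,0,0],"spin":0,"jaw":0}]'
python3 - <<'E'
from h import *
a=cv2.imread("pics/t11.png");a2=cv2.imread("pics/s11.png")
b=imaging.grab_frame("top")[:,:,::-1];b2=imaging.grab_frame("scene")[:,:,::-1]
print("diff",cv2.absdiff(a[110:200,200:300],b[110:200,200:300]).max(),cv2.absdiff(a2[150:270,260:345],b2[150:270,260:345]).max())
yaw=.04;c=np.array([.6235,.0403,.222])
E=np.array([[np.cos(yaw),-np.sin(yaw),0],[np.sin(yaw),np.cos(yaw),0],[0,0,1]])
for t in (0,5):
  T=Ro.from_euler('y',t,degrees=True).as_matrix()
  ax=np.array([0,0,-.032])
  f=lambda p: c+E@(ax+T@(np.array(p)-ax))
  out=b.copy();o2=b2.copy()
  boxes=[[(x,y,.022) for x,y in((-.011,-.011),(.011,-.011),(.011,.011),(-.011,.011))],[(x,y,-.158) for x,y in((.048,-.055),(.048,.055),(-.018,.055),(-.018,-.055))]]
  for q in boxes:
    for im,n in((out,"top"),(o2,"scene")):
      cv2.polylines(im,[np.round(np.array([proj(n,f(p)) for p in q])*16).astype(np.int32)],True,(0,0,255),1,cv2.LINE_AA,4)
  cv2.imwrite(f"pics/chk{t}.png",np.hstack([cv2.resize(out[115:205,215:285],None,fx=5.5,fy=5.5,interpolation=cv2.INTER_NEAREST),cv2.resize(o2[150:260,270:340],(400,495),interpolation=cv2.INTER_NEAREST)]))
E
```

```text
time: 14.15
eef_pos: [0.429, 0.0322, 0.3301]
orientation: [1.18, 1.228, -1.18]
contact_force: [0.3, -0.2, -0.0]
grip_width: 0.0441
diff 6 7
```

View pics/chk0.png

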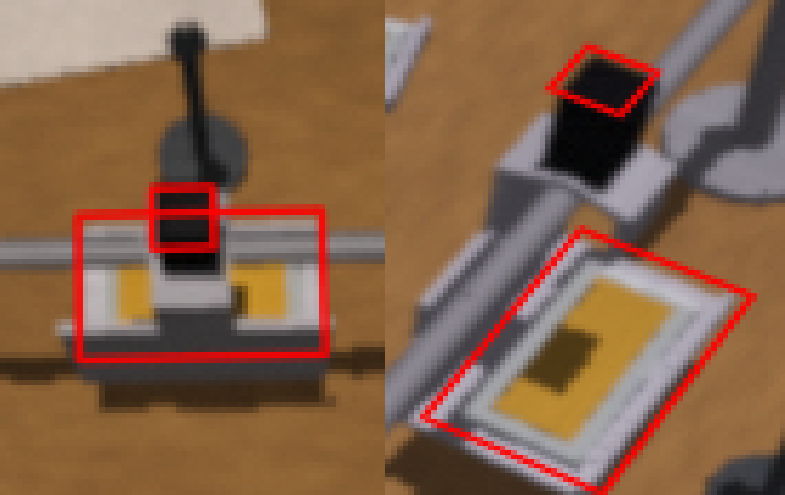

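The frames match (max diff 6–7), so it is still. The tray looks to sit a few mm toward the robot, a small pitch, so I'll measure it from triangulated corners.

```bash
python3 - <<'E'
from h import *
b=imaging.grab_frame("top")[:,:,::-1];b2=imaging.grab_frame("scene")[:,:,::-1]
cv2.imwrite("pics/t12.png",b);cv2.imwrite("pics/s12.png",b2)
def z(im,x0,y0,x1,y1,f,name):
    i=cv2.resize(im[y0:y1,x0:x1],None,fx=f,fy=f,interpolation=cv2.INTER_CUBIC)
    for k in range(0,x1-x0,5): cv2.line(i,(k*f,0),(k*f,6 if k%10 else 14),(0,255,0),1)
    for k in range(0,y1-y0,5): cv2.line(i,(0,k*f),(6 if k%10 else 14,k*f),(0,255,0),1)
    cv2.imwrite(name,i)
z(b,220,140,284,190,12,"pics/t12z.png"); z(b2,265,150,345,265,5,"pics/s12z.png")
E
```

```text
(no output)
```

View pics/t12z.png

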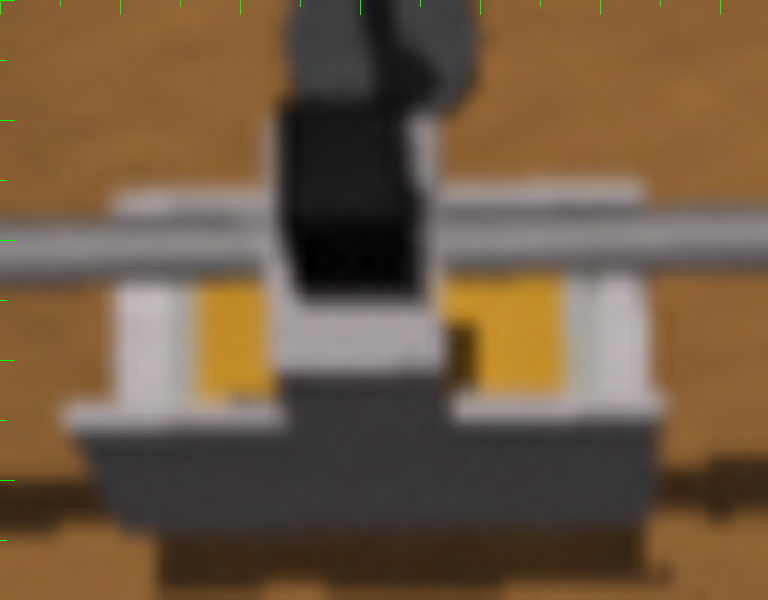

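View pics/s12z.png

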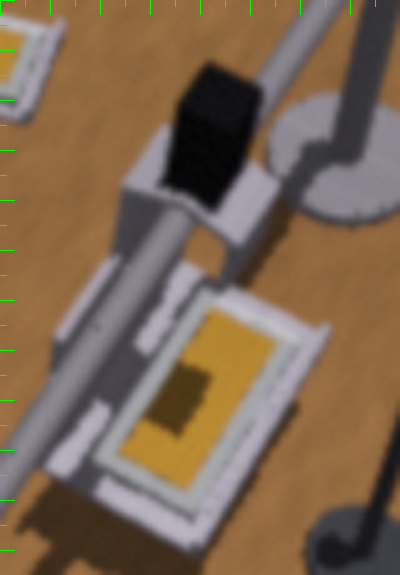

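```bash
python3 - <<'E'
from h import *
np.set_printoptions(precision=4,suppress=True)
T=lambda u,v:(220+u/12-.5,140+v/12-.5); S=lambda u,v:(265+u/5-.5,150+v/5-.5)
P={}
for n,t,s in (("tray+y",(115,188),(328,328)),("tray-y",(645,182),(200,550)),("posttop",(347,158),(221,95)),("back-y",(662,400),(55,338))):
    p,e=tri(T(*t),S(*s));P[n]=p;print(n,p,np.round(e,2))
yaw=.04;c=np.array([.6235,.0403,0]);E=np.array([[np.cos(yaw),np.sin(yaw)],[-np.sin(yaw),np.cos(yaw)]])
for n in P: print(n,"rel",(E@(P[n]-c)[:2]*1e3).round(1),P[n][2]*1e3)
q=P["tray+y"]-P["tray-y"];print("roll deg",np.degrees(np.arctan2(q[2],q[1])),"yaw",np.arctan2(-q[0],q[1]))
# same-camera compare of tape vs post lateral
print("tape(top)",onz("top",(248.6,160.1),.193)[1],"posttop(top)",onz("top",T(347,158),.244), "base", onz("top",T(358,300),.198))
E
```

```text
tray+y [0.6643 0.0948 0.0637] [1.56 1.56]
tray-y [ 0.6692 -0.014   0.0594] [0.57 0.57]
posttop [0.6261 0.0388 0.2445] [0.08 0.08]
back-y [ 0.6043 -0.016   0.1528] [1.23 1.23]
tray+y rel [43.  52.8] 63.65954945217578
tray-y rel [ 43.4 -56.1] 59.38176142772516
posttop rel [ 2.6 -1.6] 244.5161407992793
back-y rel [-21.5 -55.5] 152.8146878975593
roll deg 2.25181617681399 yaw 0.0441441543497085
tape(top) 0.04072593253276345 posttop(top) [0.6263 0.0389 0.244 ] base [0.613  0.0387 0.198 ]
```

The carrier is about 2 mm from the mark, pitched about 2°, and still. One last check on the narrow carrier, then I'll hand in.

```bash
python3 - <<'E'
from h import *
a=cv2.imread("pics/scene0.png");b=cv2.imread("pics/s12.png")
for im in(a,b):
    m=(im[145:180,240:285].min(2)>150).astype(np.uint8);y,x=np.nonzero(m);print(len(x),x.mean()+240,y.mean()+145)
print(r.get_state()['time']); r.job_done()
E
```

```text
84 261.45238095238096 157.13095238095238
151 262.3907284768212 159.58278145695365
14.35
the job is handed in; nothing more can be done
```

```bash
python3 -c "
import cv2,numpy as np
a=cv2.imread('pics/scene0.png');b=cv2.imread('pics/s12.png')
cv2.imwrite('pics/nar.png',np.hstack([cv2.resize(i[85:180,230:285],None,fx=6,fy=6) for i in(a,b)]))"
```

```text
(no output)
```

View pics/nar.png

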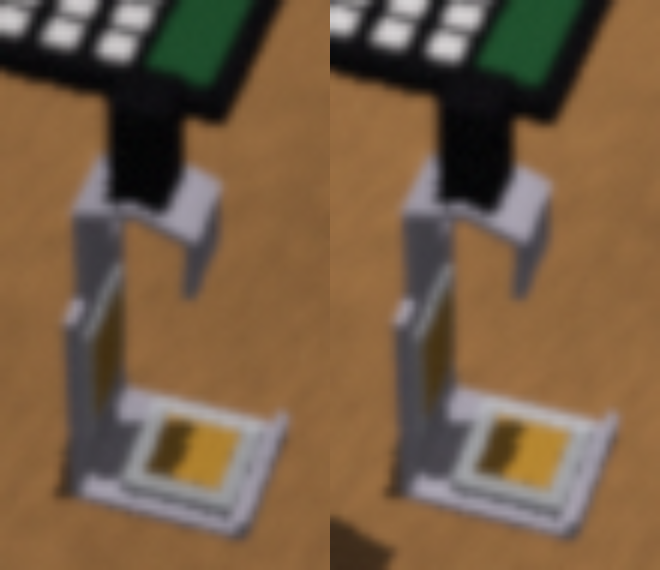

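I gripped the wide carrier by its post and hooked it over the rail about 12 cm to the -y side of the tape. I then slid it along to the mark without lifting it off, released it and backed away. I handed the job in at 14.35 s.

- **Position:** the carrier hangs about 2 mm from the mark, roughly the calibration error, and lines up with the pointer.
- **Stillness:** frames taken 0.6 s apart match, so it is not swinging. The gripper was about 20 cm from it.
- **Straightness:** it is not perfectly upright. It leans about 2° with the tray toward the robot. The corners also gave about 2° of sideways tilt, but that is within the measurement error. I left it rather than risk a second grasp.
- **Narrow carrier:** before-and-after pictures show it in the same place. My colour-mask check disagreed by 1–2.5 px, which I put down to changed lighting because the pixel count changed too. I compared those pictures only after handing in.

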